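# Dot the screw positions on a plywood panel

### The arm

A 6-joint arm with a two-finger parallel gripper is mounted at the origin on the work surface. World frame = base frame: x ahead of the robot, y to its left, z up, the work surface at z = 0. Lengths are in m, angles in rad, forces in N, time in s.
With the tool pointing down it reaches from about 0.3 to 0.825 m from the base axis. Payload 5.4 kg.
Tool frame: the origin (TCP) lies on the mounting face of the last link; the fingertips stand 190 mm ahead of it and the grasp point (between the pads) lies 171 mm ahead of it; z points along the fingers, y is the line along which they close (so a half turn about z gives the same grasp; the last joint's range is limited). The gripper opens to 92 mm and grips with 3 to 60 N. Pads are 20 mm wide; open, the fingers measure 128 mm over their backs; the gripper's body (75 mm by 189 mm) begins 69 mm behind the grasp point.
Start: joints at [-1.402, 0.158, 1.597, -0, 1.386, -0.21], TCP at [0.213, -0.534, 0.405] pointing down, gripper open.
Joint ranges: [-2.91, 2.91], [-0.94, 2.29], [0.18, 2.7], [-1.29, 4.43], [0.17, 2.64], [-3, 3]. Speed limits (rad/s): [2.57, 2.57, 3.14, 3.14, 3.14, 3.14].

### API

Orientations are given as a rotation vector (axis times angle).
In Python, from cell import arm, viewer gives the robot as it stands. Calls block until the motion is done:
- arm.move_to(position, orientation): joint-space move of the TCP to a pose.
- arm.move_linear(position, orientation=None, feed=0.15, max_force=None): straight line of the TCP; orientation=None keeps the orientation; feed is the mean speed in m/s. With max_force (N) it stops when the force on the tool has changed by that much, and returns True; else False.
- arm.move_j(angles): joint-space move.
- arm.release() and arm.close_gripper(): open the fingers fully, or close them until they stop; the grip force is fixed at half the most.
- arm.hold(seconds).
- arm.solve_ik(position, orientation): joint angles nearest the present ones, or None.
- arm.get_obs(): the state.
- viewer.grab_frame(name): name is "side" or "top"; returns the picture (400x640x3 uint8, blue, green, red); there is no depth.
- viewer.camera_params(name): a dict with "mtx" (3x3 intrinsics, pixels), "pose" (4x4, takes a point from camera to world coordinates). Camera axes: x right, y down, z forward; pixel columns grow to the right and rows downward; lengths in m; the calibration is good to about 2 mm. A picture is of the moment at which its call begins. camera_params takes no time and is no camera call.
A pose or a line that the arm cannot do raises arm.MotionError and nothing moves.
- arm.finish_job(): hands the job in; it is judged then, once.
The state is a dict: "time": time; "joint_positions": joint angles; "dq": joint speeds; "effort": joint torques, N m; "ee_pos": TCP position; "tcp_rot": TCP orientation; "force": force on the tool from outside, world axes, zero at the start; "wrist_torque": the same for the moment, N m; "width": opening from 0.0 (shut) to 1.0 (fully open); "grasp_force": force on a finger pad.
Only numpy, scipy, OpenCV 4.12 (cv2) and the standard library are available. Lean on these libraries where they do the work, as an engineer would, in place of code of your own. Each camera call takes 0.05 s, during which the arm holds its last target. There are 200 camera calls.

### The job

Mark the screw positions on the plywood panel: with the fingertips, push the wooden caps of the three dot markers down one after another, each fully home, first the round cap, then the square one, then the long narrow bar. Push lightly and straight down, so that no pencil lead snaps and no marker shifts; do not pick up or move the markers, and leave everything else where it is.

Things in the scene. Friction and masses are not known exactly. Their poses are not given: they have to be found in the camera images.
- panel: fixed plywood panel 300 (x) x 320 (y) x 30 mm lying flat on the bench at any yaw within about 23 degrees; origin at the centre of its underside, z up. The markers stand on its top face, 30 mm above the bench, on three of the four places of a 2 x 2 pattern about 140 x 160 mm apart
- round_marker: the round-topped dot marker, standing loose on the panel: aluminium foot 70 x 70 x 20 mm with a round collar 28 mm across up to 26 mm, a steel stem and a dark wooden cap that is a flat round disc 42 mm across, 14 mm thick, its top 64 mm above the panel when up, about 0.5 kg in all; origin at the centre of the foot's underside, z up
- round_top (a point): centre of the top face of the round cap; goes down with it. The cap rides on its stem on a light spring, 1.5 N per mm and 8 mm deep: it gives about 2 mm before the stem starts to move and, once the stem is home, up to 6 mm more, and springs back when let go
- round_plunger (a joint): how far the stem under this cap is pushed down (m): 0 up to 0.002 at the start, 0.014 fully home on its stop (more than 0.010 counts as home). It slides straight down against a steady drag of about 3 N and stays where it is left. The lead snaps above 25 N
- square_marker: the square-topped dot marker, standing loose on the panel: aluminium foot 70 x 70 x 20 mm with a round collar 28 mm across up to 26 mm, a steel stem and a dark wooden cap that is a flat square 32 x 32 mm, 14 mm thick, its top 64 mm above the panel when up, about 0.5 kg in all; origin at the centre of the foot's underside, z up
- square_top (a point): centre of the top face of the square cap; goes down with it. The cap rides on its stem on a light spring, 1.5 N per mm and 8 mm deep: it gives about 2 mm before the stem starts to move and, once the stem is home, up to 6 mm more, and springs back when let go
- square_plunger (a joint): how far the stem under this cap is pushed down (m): 0 up to 0.002 at the start, 0.014 fully home on its stop (more than 0.010 counts as home). It slides straight down against a steady drag of about 3 N and stays where it is left. The lead snaps above 25 N
- bar_marker: the bar-topped dot marker, standing loose on the panel: aluminium foot 70 x 70 x 20 mm with a round collar 28 mm across up to 26 mm, a steel stem and a dark wooden cap that is a narrow bar 66 x 18 mm, long along the marker's x axis, 14 mm thick, its top 64 mm above the panel when up, about 0.5 kg in all; origin at the centre of the foot's underside, z up
- bar_top (a point): centre of the top face of the bar cap; goes down with it. The cap rides on its stem on a light spring, 1.5 N per mm and 8 mm deep: it gives about 2 mm before the stem starts to move and, once the stem is home, up to 6 mm more, and springs back when let go
- bar_plunger (a joint): how far the stem under this cap is pushed down (m): 0 up to 0.002 at the start, 0.014 fully home on its stop (more than 0.010 counts as home). It slides straight down against a steady drag of about 3 N and stays where it is left. The lead snaps above 25 N
- jar: closed glass jar with steel lid, 48 mm across, 58 mm high, loose on the fourth place of the panel; origin at the centre of its underside. A bystander
- dowel: wooden dowel stub 18 mm across, 36 mm high, upright near the middle of the panel, loose; origin at its foot. A bystander
- pencil_block: wooden block 90 x 90 x 85 mm with pencils standing in it up to about 190 mm high, left of the panel; origin under its centre. A bystander
- hammer: hammer 300 mm long lying on the bench right of the panel. A bystander
- screwdriver: red-handled screwdriver lying on the bench left of the panel. A bystander
- glue: white glue bottle 60 mm across, 160 mm high, upright right of the panel; origin under its centre. A bystander
- offcut: loose wooden offcut 120 x 60 x 25 mm lying on the bench far left. A bystander
Things that resemble listed ones, but are neither listed nor needed, are in the scene too. What is shaped like the square_marker but green is not meant. What is shaped like the bar_marker but green is not meant.

How it is judged:
On the way, in this order (a step that is already met when the one before it is completed fails the run):
1. the round cap is pushed home (value of joint round_plunger above 0.01 m), for 0.1 s.
2. the square cap is pushed home (value of joint square_plunger above 0.01 m), for 0.1 s.
3. the bar cap is pushed home (value of joint bar_plunger above 0.01 m), for 0.1 s.
At the end, for the whole second after the job is handed in: all three caps are down by more than 10 mm of their 14 mm, each marker stands upright (within 0.1 rad), at rest and within 12 mm of where it stood, and every bystander within 30 mm of its place (value of joint each of round_plunger, square_plunger, bar_plunger above 0.01 m and distance of each of round_marker, square_marker, bar_marker from where it was at the start of the episode below 0.012 m and angle between each of round_marker, square_marker, bar_marker's own z axis and vertical below 0.1 rad and linear speed of each of round_marker, square_marker, bar_marker below 0.02 m/s and distance of each of jar, dowel, pencil_block, hammer, screwdriver, glue, offcut from where it was at the start of the episode below 0.03 m); the robot touches nothing.
It fails at once if a cap is pushed down (over 5 mm) before the one that goes before it is home ((value of joint square_plunger above 0.005 m and not (value of joint round_plunger above 0.01 m)) or (value of joint bar_plunger above 0.005 m and not (value of joint round_plunger above 0.01 m)) or (value of joint bar_plunger above 0.005 m and not (value of joint square_plunger above 0.01 m))).
It fails at once if a marker is hit too hard (over 25 N) (contact force between any of the fingers, the arm and round_marker above 25 N or contact force between any of the fingers, the arm and square_marker above 25 N or contact force between any of the fingers, the arm and bar_marker above 25 N).
It fails at once if a marker is shifted, tipped, lifted or carried (over 12 mm from where it stood, or tilted over 0.2 rad) (distance of any of round_marker, square_marker, bar_marker from where it was at the start of the episode above 0.012 m or angle between any of round_marker, square_marker, bar_marker's own z axis and vertical above 0.2 rad).
It fails at once if a bystander is moved more than 30 mm (distance of any of jar, dowel, pencil_block, hammer, screwdriver, glue, offcut from where it was at the start of the episode above 0.03 m).
It fails at once if the jar, dowel, glue bottle or pencil block is knocked over (angle between any of jar, dowel, glue, pencil_block's own z axis and vertical above 0.5 rad).
It also fails if it takes over 48 s, if anything falls off the work surface, if the arm or the gripper's body presses on something with over 40 N, if the wrist force passes 120 N, or if a joint passes its speed limit or range.

## Working session

There is one attempt and no reset: what is moved stays moved. The work goes in short steps, each a Python script; the robot and the scene stay as the last script left them, time stands still between calls to the robot, and variables do not carry over. Pictures are saved under pics/ and viewed, at most 10 in all, crops included, and the job is handed in when it is done.

```bash
ls; mkdir -p pics
python3 - <<'E'
from cell import arm, viewer
import cv2
for n in("top","side"):
    cv2.imwrite(f"pics/{n}0.png",viewer.grab_frame(n)); p=viewer.camera_params(n); print(n,p["mtx"].round(1).tolist(),p["pose"].round(3).tolist())
o=arm.get_obs(); print(o["time"],o["tcp_rot"],o["force"],o["width"])
E
```

```text
pics
top [[488.8, 0.0, 317.3], [0.0, 488.8, 200.7], [0.0, 0.0, 1.0]] [[0.01, -0.989, 0.147, 0.276], [-1.0, -0.009, 0.011, 0.038], [-0.009, -0.147, -0.989, 1.501], [0.0, 0.0, 0.0, 1.0]]
side [[488.4, 0.0, 325.8], [0.0, 488.4, 201.7], [0.0, 0.0, 1.0]] [[0.774, -0.36, 0.521, -0.343], [-0.634, -0.445, 0.633, -0.968], [0.005, -0.82, -0.573, 1.025], [0.0, 0.0, 0.0, 1.0]]
0.1 [-3.08374687e+00 -5.91191708e-01  4.39433689e-06] [0.24740634 0.31222372 0.31888435] 1.0016240615161713
```

View pics/top0.png

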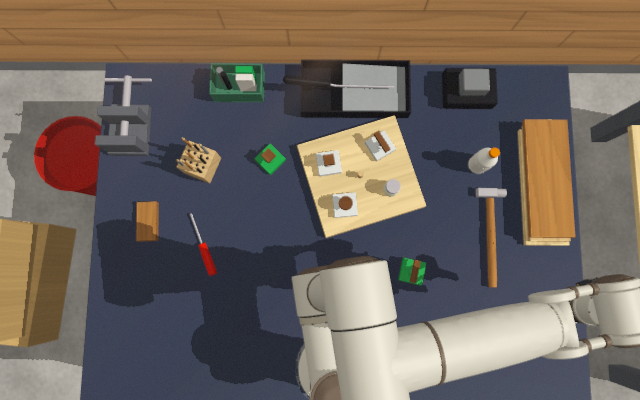

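View pics/side0.png

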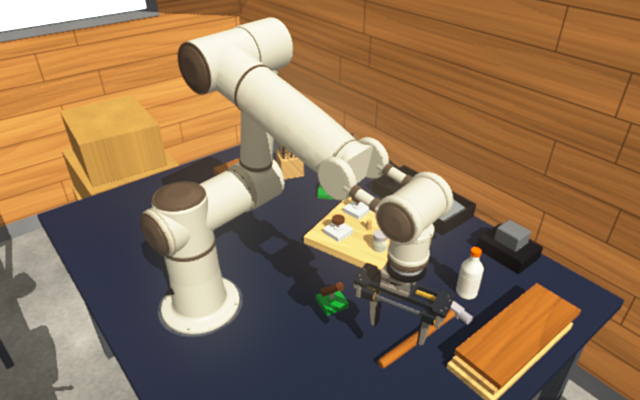

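The top picture shows the round cap near (345,203), the square near (329,160), the bar near (380,143), the jar near (392,187) and the dowel near (354,174). The green look-alikes are off the panel. Next I segment the caps.

```bash
cat > h.py <<'E'
import numpy as np, cv2
from cell import arm, viewer
def ray(n,uv,z):
    p=viewer.camera_params(n); T=p["pose"]; d=T[:3,:3]@np.linalg.solve(p["mtx"],[uv[0],uv[1],1.]); o=T[:3,3]
    return (o+d*(z-o[2])/d[2])[:2]
def proj(n,P):
    p=viewer.camera_params(n); T=p["pose"]; c=p["mtx"]@(T[:3,:3].T@(np.array(P)-T[:3,3])); return c[:2]/c[2]
E
python3 - <<'E'
from h import *
im=cv2.imread("pics/top0.png"); h=cv2.cvtColor(im,cv2.COLOR_BGR2HSV)
x0,y0,x1,y1=290,110,435,245
m=cv2.inRange(h,(0,70,20),(16,255,165)); 
n,l,s,c=cv2.connectedComponentsWithStats(m[y0:y1,x0:x1])
for i in range(1,n):
    if s[i,4]>25:
        ys,xs=np.where(l==i); pts=np.array([ray("top",(x+x0,y+y0),.094) for x,y in zip(xs,ys)])
        ce,sz,an=cv2.minAreaRect((pts*1000).astype(np.float32))
        print(s[i].tolist(),(c[i]+[x0,y0]).round(1),pts.mean(0).round(4),np.round(ce,1),np.round(sz,1),round(an,1))
# panel corners at z=.03, jar, dowel
for nm,uv,z in[("c",(297,144),.03),("c",(394,117),.03),("c",(425,205),.03),("c",(327,236),.03),("jar",(392,186),.088),("dowel",(350,174),.066)]: print(nm,ray("top",uv,z).round(3))
a=cv2.resize(im[y0:y1,x0:x1],None,fx=4,fy=4,interpolation=cv2.INTER_CUBIC); b=cv2.resize(m[y0:y1,x0:x1],(0,0),fx=4,fy=4,interpolation=0)
cs,_=cv2.findContours(b,cv2.RETR_LIST,2); cv2.drawContours(a,cs,-1,(255,0,255),1)
cv2.imwrite("pics/crop1.png",a)
E
```

```text
[84, 21, 16, 21, 136] [381.5 141.2] [ 0.6654 -0.1351] [ 665.2 -134.6] [65.4 19.2] 32.6
[33, 44, 11, 12, 109] [328.3 159.4] [0.6089 0.0222] [608.6  21.8] [31.6 30.1] 8.8
[49, 87, 13, 13, 140] [345.  202.8] [ 0.4801 -0.0275] [479.6 -27.4] [35.3 34.9] 0.2
c [0.672 0.119]
c [ 0.761 -0.183]
c [ 0.485 -0.273]
c [0.388 0.024]
jar [ 0.532 -0.165]
dowel [ 0.571 -0.043]
```

View pics/crop1.png

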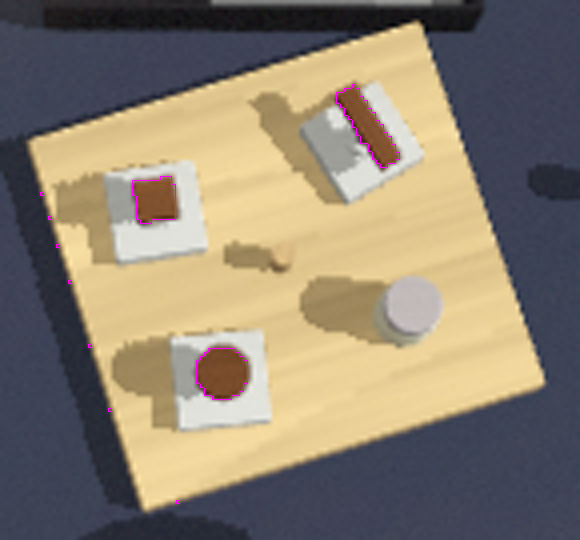

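The three caps' sizes and their spacing (138 and 167 mm) match the given values. I'll press with the fingers closed down to a tip height of 77 mm: stem home at 78 mm, spring solid at 72 mm.

```bash
cat >> h.py <<'E'
R=np.array([np.pi,0,0])
def press(xy,ztip=.077,hover=.125):
    P=lambda z:[xy[0],xy[1],z+.19]
    if np.hypot(*(arm.get_obs()["ee_pos"][:2]-xy))>.3: arm.move_to(P(.22),R)
    arm.move_linear(P(hover),R,feed=.12)
    arm.hold(.3); f0=arm.get_obs()["force"][2]
    hit=arm.move_linear(P(.099),feed=.05,max_force=8)
    for z in (.092,.088,.084,ztip):
        hit=hit or arm.move_linear(P(z),feed=.012,max_force=13)
        o=arm.get_obs(); print(round(o["time"],2),hit,"tip",round(o["ee_pos"][2]-.19,4),"F",round(o["force"][2]-f0,2))
        if hit: break
    arm.hold(.3); o=arm.get_obs(); print("held",o["ee_pos"].round(4),round(o["force"][2]-f0,2))
E
python3 - <<'E'
from h import *
for xy in((.4798,-.0275),(.6088,.022),(.6653,-.1348)): print(arm.solve_ik([*xy,.267],R))
arm.close_gripper(); print(arm.get_obs()["width"])
press(np.array([.4798,-.0275]))
for n in("top","side"): cv2.imwrite(f"pics/{n}1.png",viewer.grab_frame(n))
E
python3 -c "
import cv2;a=cv2.imread('pics/side1.png')[140:290,270:450];cv2.imwrite('pics/s1c.png',cv2.resize(a,None,fx=4,fy=4,interpolation=2))"
```

```text
[-3.09402691e-01  7.29268159e-02  1.98168126e+00 -4.44089210e-16
  1.08698457e+00  1.26139364e+00]
[-1.61988742e-01  3.81908691e-01  1.61263230e+00 -4.44089210e-16
  1.14705167e+00  1.40880758e+00]
[-3.77470941e-01  5.44652221e-01  1.38911584e+00 -4.44089210e-16
  1.20782459e+00  1.19332539e+00]
0.007085093062791218
6.15 False tip 0.0921 F 1.77
6.63 False tip 0.088 F 3.62
7.12 False tip 0.0839 F 3.58
7.85 False tip 0.0772 F 5.67
held [ 0.4798 -0.0275  0.2671] 5.39
```

View pics/s1c.png

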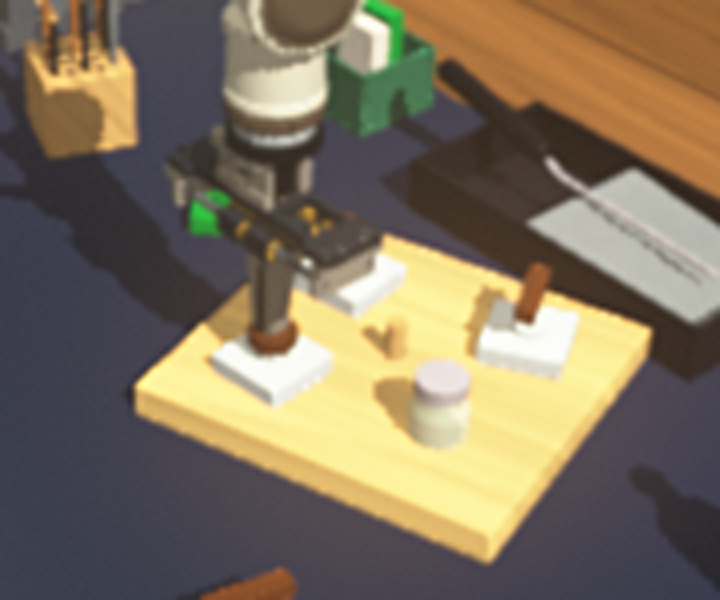

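The picture shows the closed fingers on the round cap, with the cap down and its foot in place. The force rose from the 3.6 N drag to 5.4 N, so the stem is on its stop. Next come the square and the bar, stopping if the force doesn't show home.

Run:
```python
from h import *
def up():
    p=arm.get_obs()["ee_pos"]; arm.move_linear([p[0],p[1],.315],feed=.06)
up(); press(np.array([.6088,.022]))
up(); press(np.array([.6653,-.1348]))
up(); arm.move_linear([.6653,-.1348,.42],feed=.15)
arm.move_to([.213,-.534,.42],R); print(arm.get_obs()["time"])
im=viewer.grab_frame("top"); cv2.imwrite("pics/top2.png",im)
a=np.hstack([cv2.resize(i[110:245,290:435],None,fx=2.7,fy=2.7,interpolation=2) for i in(cv2.imread("pics/top0.png"),im)]); cv2.imwrite("pics/cmp.png",a)
```

```text
12.2 False tip 0.0922 F 2.23
12.68 False tip 0.088 F 1.99
13.17 False tip 0.0839 F 1.14
13.9 False tip 0.0773 F 4.44
held [0.6088 0.022  0.2671] 4.4
18.39 False tip 0.0923 F 1.62
18.88 False tip 0.088 F 3.21
19.36 False tip 0.0839 F 3.18
20.09 False tip 0.0773 F 4.86
held [ 0.6654 -0.1348  0.2671] 5.64
24.35
```

View pics/cmp.png

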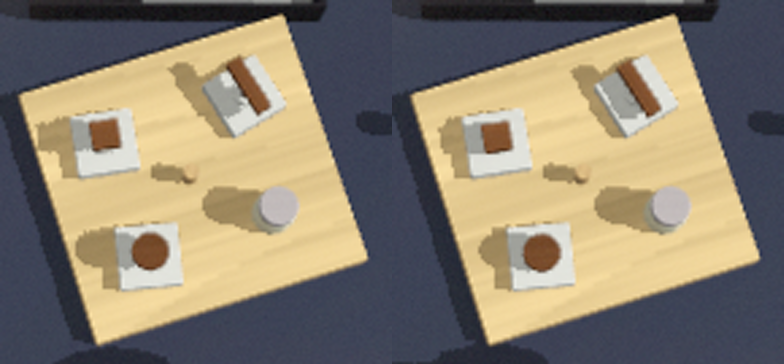

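The before/after crops show all three caps lower, with shorter shadows. The feet, jar and dowel have not moved. Handing in.

```bash
python3 -c "
from cell import arm
print(arm.finish_job())"
```

```text
the job is handed in; nothing more can be done
None
```

I pushed the round, square and bar caps home in that order, with 4–6 N showing on the tool. The after picture shows the markers, jar and dowel unmoved. I handed the job in at about 24 s; no verdict was returned.

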